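# Ready the eyelet-setting jig

## Task

Get the eyelet-setting jig ready for the fabric: first lift the blue-handled stop plate out of its rest and slide it blade down into the jig's slot until it is fully home, and let go of it. Then take the orange-handled punch from its stand, lower it upright through the jig's guide hole without its touching the guide or anything else of the jig, and finish still holding it there, centred in the hole, still, with its tip about halfway between the guide plate and the eyelet beneath. Leave the other things on the table where they are.

Things in the scene. Friction and masses are not known exactly. Their poses are not given: they have to be found in the camera images.
- jig: Eyelet-setting jig, fixed: green base 110 x 200 x 20 mm (own x by y by z), origin at the centre of its underside on the table, z up. At own y = -55 mm a steel guide plate (85 x 50 mm, own x from -55 to +30 mm, 15 mm thick, underside 85 mm and top 100 mm above the table) juts forward from one post (at own x = -45 mm, 18 x 44 mm) with the guide hole at own x = 0; at own y = +55 mm stands an aluminium slotted block (80 x 36 mm, top 65 mm above the table)
- guide_hole (a point): Centre of the upper mouth of the guide hole, on the guide plate's top face: a round upright through hole, 16 mm across, 15 mm long (plate underside 15 mm below this point). Axes as the jig's
- eyelet_top (a point): Top of the brass eyelet fixed on the steel anvil right below the guide hole: 60 mm below the hole's upper mouth, 45 mm below the guide plate's underside
- slot_mouth (a point): Centre of the slot's mouth on the slotted block's top face. Slot 56 mm long (along the jig's x) by 9 mm wide (along the jig's y), 43 mm deep, straight down, with a 2 mm chamfer. Axes as the jig's
- plate_rest: Pale wooden rest for the stop plate, fixed, 90 x 50 x 50 mm high (own x by y by z), origin at the centre of its underside; slot 54 x 8 mm through its middle, along its own x, in which the stop plate's blade hangs
- stop_handle (a point): Centre of the stop plate's handle, half-way up. Stop plate: blue block handle 60 mm (own x) x 18 mm (own y) x 55 mm high (own z, up), below it a steel blade 50 mm (x) x 5 mm (y) reaching 40 mm below the handle's underside. Loose, about 150 g (100 to 210). Same both ways round. It hangs in the rest, handle underside on the rest's top (50 mm above the table)
- stop_shoulder (a point): Middle of the underside of the stop plate's handle, 27.5 mm below the handle centre; it comes down on the slotted block's top when the plate is fully home
- punch_stand: Dark wooden punch stand, fixed, 60 x 60 x 80 mm high, origin at the centre of its underside; upright 12 mm through hole in its middle in which the punch hangs
- punch_grip (a point): Centre of the punch's round orange handle, half-way up. Handle 20 mm across and 55 mm high, below it a steel rod 8 mm across and 70 mm long; z along the punch, up. Loose, about 140 g (100 to 200). It hangs upright in the stand, handle underside on the stand's top (80 mm above the table)
- punch_tip (a point): Lower end of the punch's rod, 97.5 mm below the handle centre
- spool_red: Bystander: red thread spool, 30 mm across, 45 mm high, origin under its centre
- spool_yellow: Bystander: yellow thread spool, same size
- spool_green: Bystander: green thread spool, same size
- tin: Bystander: open metal tin, 72 mm across, 85 mm high, origin under its centre
- pin_dish: Bystander: blue ceramic pin dish, 68 mm across, 25 mm high, origin under its centre
- scissors: Bystander: small orange-handled scissors lying flat, about 150 mm long, 8 mm high
Things that resemble listed ones, but are neither listed nor needed, are in the scene too. What is shaped like the part that bears stop_handle but green is not meant.

How it is judged:
On the way, in this order (a step that is already met when the one before it is completed fails the run):
1. the stop plate is fully home in the jig's slot and released (horizontal distance between stop_shoulder and slot_mouth below 0.006 m and z of stop_shoulder in the frame of slot_mouth below 0.004 m and angle between the x axis of stop_handle and the x axis of jig, either way round below 0.12 rad and contact force between the fingers and stop_plate below 0.1 N), for 0.2 s.
2. the punch's tip has come down through the guide hole and out below the plate (horizontal distance between punch_tip and guide_hole below 0.006 m and z of punch_tip in the frame of guide_hole below -0.016 m), for 0.1 s.
At the end, for the whole second after the job is handed in: Stop plate home: handle underside within 4 mm of the block top and 6 mm of the slot centre, in line within 7 degrees. Punch held still, not touching the jig, upright within 4 degrees, tip within 3 mm of the hole axis, at least 7 mm below the guide plate and 7 mm above the eyelet (horizontal distance between stop_shoulder and slot_mouth below 0.006 m and z of stop_shoulder in the frame of slot_mouth below 0.004 m and angle between the x axis of stop_handle and the x axis of jig, either way round below 0.12 rad and contact force between the fingers and punch above 1 N and contact force between punch and jig below 0.2 N and horizontal distance between punch_tip and guide_hole below 0.003 m and z of punch_tip in the frame of guide_hole below -0.022 m and z of punch_tip in the frame of eyelet_top above 0.007 m and angle between punch_grip's own z axis and vertical below 0.07 rad and linear speed of punch below 0.02 m/s); the arm keeps its last pose, push and grip.
It fails at once if the punch touches the jig (guide bore, plate, eyelet) (contact force between punch and jig above 0.5 N).
It fails at once if a bystander is moved by more than 25 mm (distance of any of spool_red, spool_yellow, spool_green, tin, pin_dish, scissors from where it was at the start of the episode above 0.025 m).
It also fails if it takes over 58 s, if anything falls off the work surface, if the arm or the gripper's body presses on something with over 40 N, if the wrist force passes 120 N, or if a joint passes its speed limit or range.

## Robot

A 6-joint arm with a two-finger parallel gripper is mounted at the origin on the work surface. World frame = base frame: x ahead of the robot, y to its left, z up, the work surface at z = 0. Lengths are in m, angles in rad, forces in N, time in s.
With the tool pointing down it reaches from about 0.375 to 0.9 m from the base axis. Payload 3.1 kg.
Tool frame: the origin (TCP) lies on the centre line of the jaws, within the pads' length; the fingertips stand 8 mm ahead of it and the grasp point (between the pads) lies 11 mm behind it; z points along the fingers, y is the line along which they close (so a half turn about z gives the same grasp; the last joint's range is limited). The gripper opens to 85 mm and grips with 20 to 120 N. Pads are 22 mm wide; open, the fingers measure 114 mm over their backs; the gripper's body (76 mm by 85 mm) begins 54 mm behind the grasp point. The pads swing forward as they close: fully open they stand 13 mm farther back than shut.
Start: joints at [0.929, 0.527, 1.433, -0, 1.181, -0.178], TCP at [0.279, 0.559, 0.239] pointing down, gripper open.
Joint ranges: [-3.08, 3.08], [-0.75, 2.2], [0.22, 2.44], [-1.43, 4.57], [0, 2.65], [-2.85, 2.85]. Speed limits (rad/s): [2.79, 2.79, 3.14, 3.14, 3.14, 3.14].

## Interface

Orientations are given as a unit quaternion [x, y, z, w].
In Python, from station import * gives the robot as it stands.
- The arm moves only by the tool play_rows, never from a script. Its argument "rows" is a list of rows, each a list of 3 entries, a list of its own where there are three numbers: the turn, a rotation vector about the tool's x, y, z in degrees, then the shift along the tool's x, y, z in mm, then the closure, from 0 (fully open) to 1 (shut). In form: [[[ax, ay, az], [dx, dy, dz], jaw], ...]. A call has 1 to 12 rows; each row shifts and turns the commanded pose from where the row before left it, along the tool's axes as they then stand; what a row does not reach is not made up. A row lasts 1/12 s, in which the tool goes at most 41.7 mm and 7.16 degrees, less where a joint would pass 70% of its speed; a pose out of reach is approached as far as the arm can. A call with a gripper value outside its range is refused whole. The fingers move at their own pace and stop on an object; "grip_force" is the grip in N (left out, the last holds). Time passes only in rows, so rows that do not move let the fingers close. It gives the time, the measured TCP pose, the force, the opening and the grip force at its end, in the units of the state.
- sense(): the state, without advancing time (a new reading comes with each control period).
- snapshot(name): name is "side" or "top"; returns (picture, depth): 400x640x3 uint8, red, green, blue; 400x640 float32, m along the optical axis (not along the pixel's ray), 0 where there is no reading.
- get_calibration(name): a dict with "vfov" (degrees; the focal length in pixels is half the picture's height over the tangent of half this angle, whatever the lens; pixels are square), "cx", "cy" (the principal point, pixels), "xyz" and "attitude" of the camera in the world. Camera axes: x right, y down, z forward; pixel columns grow to the right and rows downward; lengths in m; the calibration is good to about 2 mm. A picture is of the moment at which its call begins. get_calibration takes no time and is no camera call.
- sign_off(): hands the job in; it is judged then, once.
The state is a dict: "t": time; "q": joint angles; "qd": joint speeds; "tau": joint torques, N m; "tcp_pos": TCP position; "tool_rot": TCP orientation; "force": force on the tool from outside, world axes, zero at the start; "ft_torque": the same for the moment, N m; "finger_gap": opening from 0.0 (shut) to 1.0 (fully open); "gripper_force": force on a finger pad.
Only numpy, scipy, OpenCV 4.12 (cv2) and the standard library are available. Lean on these libraries where they do the work, as an engineer would, in place of code of your own. Each camera call takes 0.05 s, during which the arm holds its last target. There are 200 camera calls.

## Working session

There is one attempt and no reset: what is moved stays moved. The work goes in short steps, Python scripts to look and compute and a tool call to move; the robot and the scene stay as the last step left them, time stands still between calls to the robot, and variables do not carry over. Pictures are saved under pics/ and viewed, at most 10 in all, crops included, and the job is handed in when it is done.

Besides the shell and the picture viewer there is one more tool, called after "Emit:" by a JSON object that holds its "api" and its "payload". play_rows: Moves the arm, as the interface text tells. Its arguments: {"type":"object","properties":{"rows":{"type":"array","items":{"type":"array"}},"grip_force":{"type":"number"}},"required":["rows"]}

```bash
mkdir -p pics
cat > h.py <<'E'
from station import *
import numpy as np, cv2
from scipy.spatial.transform import Rotation as R
def cam(n):
    c=get_calibration(n); f=200/np.tan(np.radians(c['vfov'])/2)
    return c,f
def rotc(c):
    a=np.array(c['attitude'],float)
    return R.from_quat(a).as_matrix() if a.size==4 else a.reshape(3,3)
def pts(n,dep):
    c,f=cam(n); v,u=np.mgrid[0:400,0:640]
    P=np.stack([(u-c['cx'])/f*dep,(v-c['cy'])/f*dep,dep],-1)
    return P@rotc(c).T+np.array(c['xyz'])
def ray(n,u,v,z):
    c,f=cam(n); d=rotc(c)@np.array([(u-c['cx'])/f,(v-c['cy'])/f,1]); o=np.array(c['xyz'])
    return o+d*(z-o[2])/d[2]
E
python3 - <<'E'
from h import *
for n in('top','side'):
    p,d=snapshot(n); cv2.imwrite(f'pics/{n}0.png',p[:,:,::-1]); np.savez(f'{n}0.npz',p=p,d=d)
    print(n,get_calibration(n))
s=sense(); print(s['tcp_pos'],s['tool_rot'],s['t'],s['force'])
E
```

```text
top {'vfov': 45.45449337124464, 'cx': 314.124783956241, 'cy': 205.81298276113372, 'xyz': array([ 0.32950196, -0.00372896,  1.34409254]), 'attitude': array([-0.70011576,  0.70692583, -0.07137015,  0.07071133])}
side {'vfov': 51.203872279374856, 'cx': 322.23788509422724, 'cy': 205.53737883171428, 'xyz': array([0.54155981, 0.63540312, 0.779407  ]), 'attitude': array([-0.04450268,  0.92847458, -0.36865053,  0.00715957])}
[0.27862997 0.55876558 0.23843422] [ 2.29346203e-01  9.73344435e-01 -8.84827299e-04 -3.82577746e-04] 0.1 [-0.16843199  0.29275782  0.06348306]
```

View pics/top0.png

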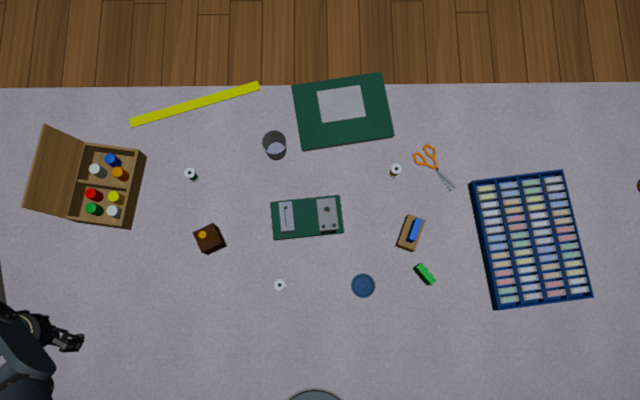

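View pics/side0.png

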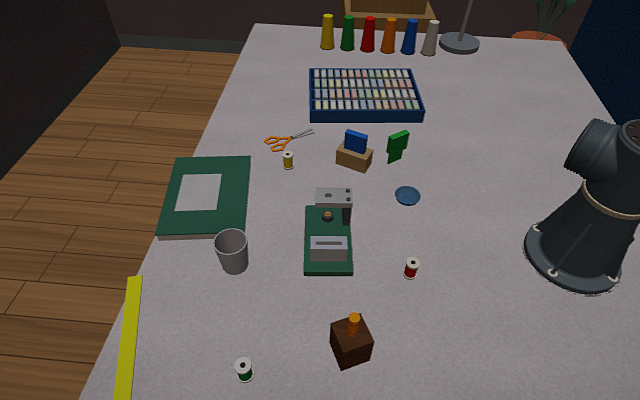

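Top view: the jig is at about (307,217), with the slotted block at (287,216) and the guide plate at (327,214). The blue stop plate is in its rest at (412,231), and the punch is in its stand at (205,237). For the stop plate there are two candidates: the blue one at side (356,141), hanging in the pale rest, and the green one at side (397,147), loose on the table. Blue in the rest fits the description and green is excluded. For the punch, the orange round handle in the dark stand at side (354,323) fits. The orange cones and the box contents at the back do not.

```bash
cat > m.py <<'E'
from h import *
D={n:np.load(f'{n}0.npz') for n in('top','side')}
W={n:pts(n,D[n]['d']) for n in D}
def rect(n,box,zr,hs=None):
    u0,v0,u1,v1=box; w=W[n][v0:v1,u0:u1].reshape(-1,3); m=(w[:,2]>zr[0])&(w[:,2]<zr[1])
    if hs:
        h=cv2.cvtColor(D[n]['p'],cv2.COLOR_RGB2HSV)[v0:v1,u0:u1].reshape(-1,3); m&=np.all((h>=hs[0])&(h<=hs[1]),1)
    q=w[m]; (c,s,a)=cv2.minAreaRect(q[:,:2].astype(np.float32)*1000)
    print(n,zr,len(q),'c',np.round(c,1),'size',np.round(s,1),'ang',round(a,1),'z',np.round(np.median(q[:,2])*1000,1),'mean',np.round(q.mean(0)*1000,1))
for n,bj,br,bp in(('top',(262,185,355,250),(385,205,440,260),(185,215,235,260)),('side',(295,180,360,280),(330,120,380,175),(320,305,380,372))):
    print('base');rect(n,bj,(.012,.028))
    print('guide');rect(n,bj,(.093,.107))
    print('block');rect(n,bj,(.058,.072))
    print('rest');rect(n,br,(.043,.056))
    print('blue');rect(n,br,(.097,.113),((95,80,40),(125,255,255)))
    print('stand');rect(n,bp,(.073,.087))
    print('punch');rect(n,bp,(.127,.143))
ims=[D['side']['p'][110:290,290:420],D['side']['p'][300:375,300:400]]
cv2.imwrite('pics/c1.png',cv2.resize(D['side']['p'][115:285,280:420,::-1],None,fx=3.5,fy=3.5,interpolation=3))
a=cv2.resize(D['top']['p'][180:300,180:450,::-1],None,fx=2.9,fy=2.9,interpolation=3); cv2.imwrite('pics/c2.png',a)
E
python3 m.py
```

```text
base
top (0.012, 0.028) 1691 c [570.3  14.9] size [111.3 200.1] ang 5.5 z 19.2 mean [567.   24.7  19.2]
guide
top (0.093, 0.107) 573 c [562.6 -41. ] size [85.3 50.1] ang 5.4 z 99.4 mean [561.6 -41.   99.4]
block
top (0.058, 0.072) 331 c [562.7  12.5] size [157.7  81.7] ang 87.8 z 64.1 mean [562.6  64.8  64.3]
rest
top (0.043, 0.056) 380 c [ 519.4 -272.6] size [50.9 91.2] ang 68.0 z 49.5 mean [ 515.6 -267.5   49.5]
blue
top (0.097, 0.113) 162 c [ 518.5 -272.3] size [19.  58.4] ang 68.4 z 104.1 mean [ 518.5 -271.5  104.1]
stand
top (0.073, 0.087) 430 c [506.3 280.5] size [61.7 60.8] ang 25.8 z 78.9 mean [504.9 278.7  79.1]
punch
top (0.127, 0.143) 48 c [506.  279.8] size [15.9 17.6] ang 1.6 z 133.8 mean [505.8 280.2 133.7]
base
side (0.012, 0.028) 2081 c [568.6  17.7] size [109.9 202.5] ang 5.5 z 20.0 mean [571.3  30.   20. ]
guide
side (0.093, 0.107) 622 c [560.4 -39. ] size [83.2 55. ] ang 5.5 z 100.0 mean [560.8 -35.5  99.7]
block
side (0.058, 0.072) 536 c [561.2  28. ] size [134.9  81.7] ang 87.8 z 64.5 mean [560.4  67.3  64.2]
rest
side (0.043, 0.056) 302 c [ 518.8 -268.5] size [54.7 91.3] ang 68.3 z 49.9 mean [ 518.1 -258.4   49.7]
blue
side (0.097, 0.113) 144 c [ 517.8 -270.9] size [24.1 59.6] ang 68.5 z 104.6 mean [ 518.7 -267.3  103.8]
stand
side (0.073, 0.087) 896 c [505.2 282.7] size [60.9 61.1] ang 25.9 z 79.9 mean [505.8 288.9  79.7]
punch
side (0.127, 0.143) 121 c [505.4 283.3] size [19.6 19.3] ang 75.2 z 134.4 mean [505.5 284.5 133.9]
```

View pics/c1.png

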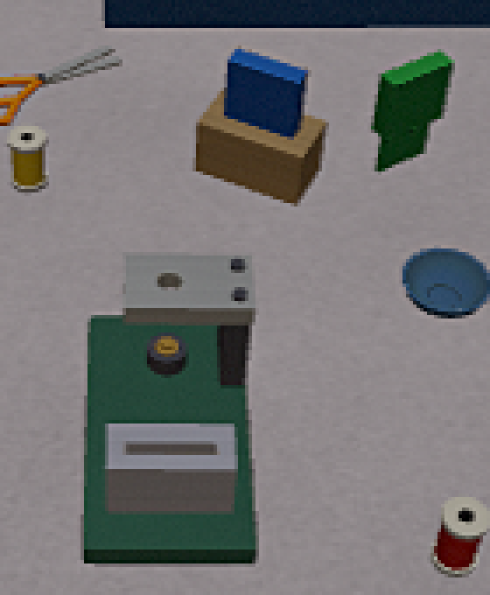

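View pics/c2.png

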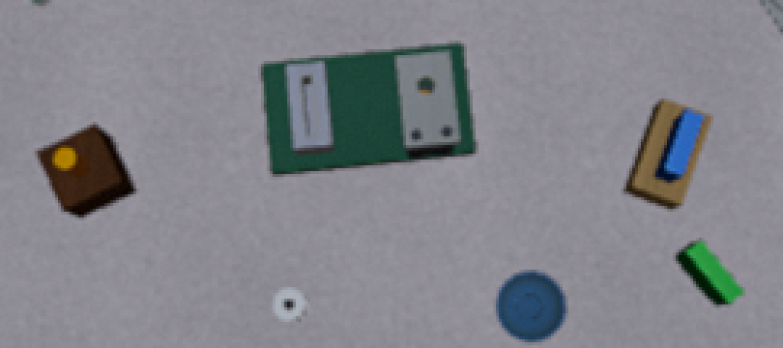

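The crops show the blue plate standing in the pale rest (c1 265,90), with the green look-alike apart at c1 (413,110). The guide hole is at c1 (170,281) and the slot at c1 (170,450).

```bash
cat >> h.py <<'E'
def plan(x,y,z,yaw):  # mm, deg: yaw of jaw line (mod 180)
    s=sense(); Rt=R.from_quat(s['tool_rot']); ya=Rt.as_matrix()[:,1]; cur=np.degrees(np.arctan2(ya[1],ya[0]))
    dy=(yaw-cur+90)%180-90; a=np.radians(cur+dy); yv=np.array([np.cos(a),np.sin(a),0]); zv=np.array([0,0,-1.])
    T=np.stack([np.cross(yv,zv),yv,zv],1)
    rv=(Rt.inv()*R.from_matrix(T)).as_rotvec(degrees=True)
    d=np.array([x,y,z])-s['tcp_pos']*1000
    print('t',s['t'],'tcp',np.round(s['tcp_pos']*1000,1),'cur yaw',round(cur,2),'turn',np.round(rv,2),'shift(after turn)',np.round(T.T@d,1),'q',np.round(s['q'],2))
    return T
E
python3 -c "
from h import *
plan(518,-271.7,160,68.4)"
```

```text
t 0.1 tcp [278.6 558.8 238.4] cur yaw 63.48 turn [-0.11 -0.02 -4.92] shift(after turn) [-528.3 -684.    78.4] q [ 0.93  0.53  1.43 -0.    1.18 -0.18]
```

Emit:
{"api": "play_rows", "payload": {"rows": [[[0,0,-4.9],[0,0,0],0],[[0,0,0],[-22,-28.5,0],0],[[0,0,0],[-22,-28.5,0],0],[[0,0,0],[-22,-28.5,0],0],[[0,0,0],[-22,-28.5,0],0],[[0,0,0],[-22,-28.5,0],0],[[0,0,0],[-22,-28.5,0],0],[[0,0,0],[-22,-28.5,0],0],[[0,0,0],[-22,-28.5,0],0],[[0,0,0],[-22,-28.5,0],0],[[0,0,0],[-22,-28.5,0],0],[[0,0,0],[-22,-28.5,0],0]]}}

```text
t: 1.1
tcp_pos: [0.3884, 0.177, 0.2392]
tool_rot: [0.187, 0.982, -0.0, -0.0]
force: [1.4, -0.1, -0.4]
finger_gap: 1.001
gripper_force: 0.0
```

Emit:
{"api": "play_rows", "payload": {"rows": [[[0,0,0],[-22,-28.5,0],0],[[0,0,0],[-22,-28.5,0],0],[[0,0,0],[-22,-28.5,0],0],[[0,0,0],[-22,-28.5,0],0],[[0,0,0],[-22,-28.5,0],0],[[0,0,0],[-22,-28.5,0],0],[[0,0,0],[-22,-28.5,0],0],[[0,0,0],[-22,-28.5,0],0],[[0,0,0],[-22,-28.5,0],0],[[0,0,0],[-22,-28.5,0],0],[[0,0,0],[-22,-28.5,0],0],[[0,0,0],[0,0,0],0]]}}

```text
t: 2.1
tcp_pos: [0.5007, -0.2091, 0.2394]
tool_rot: [0.19, 0.982, -0.002, 0.003]
force: [0.2, -0.2, 1.1]
finger_gap: 1.001
gripper_force: 0.0
```

```bash
python3 -c "
from h import *
plan(518,-271.7,68,68.4)"
```

```text
t 2.1 tcp [ 500.7 -209.1  239.4] cur yaw 68.11 turn [-0.19  0.35 -0.29] shift(after turn) [-39.1 -51.9 171.4] q [-0.6   0.41  1.64 -0.    1.08 -1.79]
```

Emit:
{"api": "play_rows", "payload": {"rows": [[[0,0,0],[-20,-26,0],0],[[0,0,0],[-19,-26,0],0],[[0,0,0],[0,0,30],0],[[0,0,0],[0,0,30],0],[[0,0,0],[0,0,20],0],[[0,0,0],[0,0,0],0],[[0,0,0],[0,0,0],0]]}}

```text
t: 2.68
tcp_pos: [0.5143, -0.2638, 0.1582]
tool_rot: [0.187, 0.982, 0.001, -0.002]
force: [0.1, -0.4, 1.0]
finger_gap: 1.001
gripper_force: 0.0
```

```bash
python3 -c "
from h import *
plan(518,-271.7,68,68.4)"
```

```text
t 2.6833 tcp [ 514.3 -263.8  158.2] cur yaw 68.39 turn [ 0.06 -0.2  -0.01] shift(after turn) [-6.4 -6.  90.2] q [-0.67  0.57  1.63  0.    0.95 -1.86]
```

Emit:
{"api": "play_rows", "payload": {"rows": [[[0,0,0],[-6.5,-6,0],0],[[0,0,0],[0,0,20],0],[[0,0,0],[0,0,25],0],[[0,0,0],[0,0,25],0],[[0,0,0],[0,0,20],0],[[0,0,0],[0,0,0],0],[[0,0,0],[0,0,0],0.5],[[0,0,0],[0,0,0],1],[[0,0,0],[0,0,0],1],[[0,0,0],[0,0,0],1],[[0,0,0],[0,0,0],1],[[0,0,0],[0,0,0],1]], "grip_force": 50}}

```text
t: 3.68
tcp_pos: [0.5195, -0.273, 0.0705]
tool_rot: [0.188, 0.982, -0.0, 0.001]
force: [0.3, 2.0, 5.4]
finger_gap: 0.202
gripper_force: 49.4
```

```bash
python3 -c "
from h import *
plan(518,-271.7,68,68.4);s=sense();print(s['force'],s['finger_gap'],s['gripper_force'])"
```

```text
t 3.6833 tcp [ 519.5 -273.    70.5] cur yaw 68.39 turn [-0.03  0.11 -0.01] shift(after turn) [1.9 0.7 2.5] q [-0.67  0.71  1.66  0.    0.77 -1.87]
[0.31571261 2.00626914 5.40471334] 0.20226962515559122 49.442667961120605
```

Emit:
{"api": "play_rows", "payload": {"rows": [[[0,0,0],[0,0,-5],1],[[0,0,0],[0,0,-10],1],[[0,0,0],[0,0,-20],1],[[0,0,0],[0,0,-20],1],[[0,0,0],[0,0,-25],1],[[0,0,0],[0,0,-25],1],[[0,0,0],[0,0,-20],1],[[0,0,0],[0,0,-10],1],[[0,0,0],[0,0,0],1],[[0,0,0],[0,0,0],1]]}}

```text
t: 4.52
tcp_pos: [0.5187, -0.2725, 0.2045]
tool_rot: [0.188, 0.982, -0.0, 0.0]
force: [-0.6, 0.6, -0.9]
finger_gap: 0.203
gripper_force: 49.0
```

```bash
python3 -c "
from h import *
plan(564.5,70.5,205,95.5);s=sense();print(s['force'],s['finger_gap'],s['gripper_force'])"
```

```text
t 4.5167 tcp [ 518.7 -272.5  204.5] cur yaw 68.38 turn [-1.000e-02  2.000e-02 -2.712e+01] shift(after turn) [-78.5 337.   -0.5] q [-0.67  0.52  1.57 -0.    1.06 -1.87]
[-0.58891605  0.62909847 -0.89319058] 0.20289319136793849 49.04435634613037
```

Emit:
{"api": "play_rows", "payload": {"rows": [[[0,0,-6.8],[0,0,0],1],[[0,0,-6.8],[0,0,0],1],[[0,0,-6.8],[0,0,0],1],[[0,0,-6.7],[0,0,0],1],[[0,0,0],[-3,15,0],1],[[0,0,0],[-8,30,0],1],[[0,0,0],[-8,35,0],1],[[0,0,0],[-8,35,0],1],[[0,0,0],[-8,35,0],1],[[0,0,0],[-8,35,0],1],[[0,0,0],[-8,35,0],1],[[0,0,0],[-8,35,0],1]]}}

```text
t: 5.52
tcp_pos: [0.5517, -0.0103, 0.2029]
tool_rot: [-0.046, 0.999, 0.001, -0.002]
force: [-0.5, 0.1, -1.9]
finger_gap: 0.208
gripper_force: 49.1
```

Emit:
{"api": "play_rows", "payload": {"rows": [[[0,0,0],[-8,30,0],1],[[0,0,0],[-6,25,0],1],[[0,0,0],[-4,20,0],1],[[0,0,0],[-2,7,0],1],[[0,0,0],[0,0,20],1],[[0,0,0],[0,0,20],1],[[0,0,0],[0,0,20],1],[[0,0,0],[0,0,0],1],[[0,0,0],[0,0,0],1],[[0,0,0],[0,0,0],1]]}}

```text
t: 6.35
tcp_pos: [0.5655, 0.0702, 0.1446]
tool_rot: [-0.047, 0.999, -0.0, 0.0]
force: [-0.2, -0.2, -0.6]
finger_gap: 0.201
gripper_force: 49.1
```

```bash
cat > m2.py <<'E'
from h import *
import sys
k=sys.argv[1]
plan(564.5,70.5,145,95.5);s=sense();print(s['force'],s['finger_gap'])
for n in('top','side'):
    p,d=snapshot(n); np.savez(f'{n}{k}.npz',p=p,d=d); w=pts(n,d)
    h=cv2.cvtColor(p,cv2.COLOR_RGB2HSV)
    m=(h[...,0]>95)&(h[...,0]<125)&(h[...,1]>120)&(np.abs(w[...,0]-.56)<.08)&(np.abs(w[...,1]-.07)<.08)&(w[...,2]>.06)
    q=w[m]*1000; print(n,len(q), q.min(0),q.max(0)) if len(q) else print(n,0)
p=np.load(f'side{k}.npz')['p']; cv2.imwrite(f'pics/s{k}.png',cv2.resize(p[100:300,270:420,::-1],None,fx=3,fy=3,interpolation=3))
E
python3 m2.py 1
```

```text
t 6.35 tcp [565.5  70.2 144.6] cur yaw 95.42 turn [-0.    0.   -0.08] shift(after turn) [ 1.   0.4 -0.4] q [-0.07  0.58  1.66 -0.    0.9  -1.74]
[-0.24551563 -0.17275894 -0.58335087] 0.2012226804460896
top 0
side 453 [489.94743208  59.79632173 125.63490923] [609.51019438 135.84767192 447.34610246]
```

View pics/s1.png

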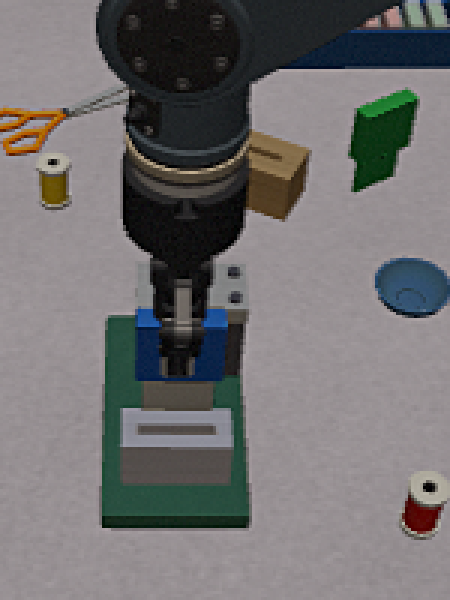

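The plate hangs squarely above the block: blade at crop (178,395), slot at (177,430). Next I'll measure both in the same camera.

```bash
cat > m3.py <<'E'
from h import *
Z=np.load('side1.npz'); p,d=Z['p'],Z['d']; w=pts('side',d)*1000
h=cv2.cvtColor(p,cv2.COLOR_RGB2HSV)
def st(nm,m):
    q=w[m]; a=np.polyfit(q[:,0],q[:,1],1); 
    print(nm,len(q),'x',np.percentile(q[:,0],[1,99]).round(1),'mid',round(np.percentile(q[:,0],[1,99]).mean(),1),'y at mid',round(np.median(q[:,1]),1),'yaw',np.degrees(np.arctan(a[0])).round(1),'z',q[:,2].min().round(1),q[:,2].max().round(1))
reg=(np.abs(w[...,0]-565)<50)&(w[...,1]>40)&(w[...,1]<110)
blue=reg&(h[...,0]>95)&(h[...,0]<125)&(h[...,1]>120)
st('handle front',blue&(w[...,2]>128)&(w[...,2]<172))
st('blade front',reg&(h[...,1]<100)&(w[...,2]>86)&(w[...,2]<120)&(w[...,1]<80))
# slot from both cams in first pictures
for n in('side','top'):
    Z=np.load(n+'0.npz'); W=pts(n,Z['d'])*1000; g=cv2.cvtColor(Z['p'],cv2.COLOR_RGB2GRAY).astype(float)
    c,s=np.cos(np.radians(5.5)),np.sin(np.radians(5.5)); cc=(564.3,71)
    v,u=np.mgrid[0:400,0:640]
    # rays on z=65
    C,f=cam(n); dd=np.stack([(u-C['cx'])/f,(v-C['cy'])/f,np.ones_like(u)],-1)@rotc(C).T; o=np.array(C['xyz'])
    P=(o+dd*((.065-o[2])/dd[...,2])[...,None])*1000
    X=(P[...,0]-cc[0])*c+(P[...,1]-cc[1])*s; Y=-(P[...,0]-cc[0])*s+(P[...,1]-cc[1])*c
    r=(abs(X)<34)&(abs(Y)<13); wt=np.clip(np.percentile(g[r],70)-12-g,0,None)*r
    q=wt>0; ww=wt[q]; print(n,'slot',np.round((P[q][:,:2]*ww[:,None]).sum(0)/ww.sum(),1),'X',X[q].min().round(1),X[q].max().round(1),'Y',Y[q].min().round(1),Y[q].max().round(1))
    # block top edges: bright region
    t=(abs(X)<48)&(abs(Y)<26)&(g>np.percentile(g[r],60)*.85); q=P[t][:,:2].astype(np.float32); print('  block',cv2.minAreaRect(q))
E
python3 m3.py
```

```text
handle front 255 x [533.7 592.9] mid 563.3 y at mid 79.0 yaw 5.2 z 128.3 171.9
blade front 230 x [539.4 586.8] mid 563.1 y at mid 72.3 yaw 5.5 z 86.1 119.4
side slot [563.6  73.3] X -29.7 28.8 Y -2.6 6.0
  block ((564.267578125, 71.0981674194336), (79.09925079345703, 33.1237907409668), 5.901340007781982)
top slot [574.5  73.1] X -28.8 26.8 Y -5.6 6.1
  block ((568.6182861328125, 71.92121887207031), (87.01937103271484, 49.60456085205078), 5.858431339263916)
```

```bash
cat > m4.py <<'E'
from h import *
c,s=np.cos(np.radians(5.5)),np.sin(np.radians(5.5))
for n,k in(('side',0),('side',1),('top',0)):
    w=pts(n,np.load(f'{n}{k}.npz')['d'])*1000
    x,y,z=w[...,0]-564,w[...,1]-71,w[...,2]; X=x*c+y*s; Y=-x*s+y*c
    m=(abs(X)<36)&(abs(Y-18)<6)&(z>26)&(z<60)
    if m.sum(): print(n,k,'block front Y-18',np.percentile(Y[m],[10,50,90]).round(1)-18,m.sum())
    m=(z>60)&(z<70)&(abs(Y)<26)&(abs(X)<50); print('  top X',np.percentile(X[m],[.5,99.5]).round(1),'Y',np.percentile(Y[m],[.5,99.5]).round(1))
    m=(abs(X)<50)&(abs(Y-45)<8)&(z>4)&(z<16)
    if m.sum(): print('  base front Y-45',np.median(Y[m]).round(1)-45,m.sum())
    m=(abs(z-20)<4)&(abs(X)<70)&(Y>20)&(Y<46); print('  base X',np.percentile(X[m],[.5,99.5]).round(1))
    if k==1:
        m=(abs(X)<32)&(Y>0)&(Y<14)&(z>128)&(z<172); print('  handle front Y-9',np.percentile(Y[m],[10,50]).round(1)-9)
        for a,b in((86,95),(95,105),(105,120)):
            m=(abs(X)<30)&(abs(Y)<6)&(z>a)&(z<b); print('  blade Y-2.5',np.median(Y[m]).round(1)-2.5,'X',np.percentile(X[m],[1,99]).round(1))
E
python3 m4.py
```

```text
side 0 block front Y-18 [-0.7  0.4  1.6] 305
  top X [-40.2  37.8] Y [-18.3  20.3]
  base front Y-45 0.20000000000000284 140
  base X [-54.7  52.9]
side 1 block front Y-18 [-0.8  0.3  1.5] 304
  top X [-40.1  37.9] Y [-16.8  20.3]
  base front Y-45 0.3999999999999986 136
  base X [-54.6  52.9]
  handle front Y-9 [-2.5 -1. ]
  blade Y-2.5 -1.0 X [-24.1  22.9]
  blade Y-2.5 -1.4 X [-23.7  23. ]
  blade Y-2.5 -1.2 X [-24.9  23.1]
top 0 block front Y-18 [-3.9 -3.8 -3.7] 2
  top X [-39.5  40.2] Y [-19.4  16.4]
  base front Y-45 -1.6000000000000014 18
  base X [-54.1  54.3]
```

Emit:
{"api": "play_rows", "payload": {"rows": [[[0,0,0],[0.5,1.4,0],1],[[0,0,0],[0,0,5],1],[[0,0,0],[0,0,6],1],[[0,0,0],[0,0,5],1],[[0,0,0],[0,0,3],1],[[0,0,0],[0,0,3],1],[[0,0,0],[0,0,3],1],[[0,0,0],[0,0,3],1],[[0,0,0],[0,0,0],1]]}}

```text
t: 7.2
tcp_pos: [0.5643, 0.0717, 0.1156]
tool_rot: [-0.048, 0.999, 0.0, -0.001]
force: [-0.1, -0.0, -1.4]
finger_gap: 0.203
gripper_force: 49.1
```

Emit:
{"api": "play_rows", "payload": {"rows": [[[0,0,0],[0,0,4],1],[[0,0,0],[0,0,4],1],[[0,0,0],[0,0,4],1],[[0,0,0],[0,0,4],1],[[0,0,0],[0,0,4],1],[[0,0,0],[0,0,4],1],[[0,0,0],[0,0,2],1],[[0,0,0],[0,0,1],1],[[0,0,0],[0,0,0],1],[[0,0,0],[0,0,0],1]]}}

```text
t: 8.03
tcp_pos: [0.5648, 0.0717, 0.0893]
tool_rot: [-0.048, 0.999, -0.0, 0.0]
force: [-0.3, 0.1, -1.6]
finger_gap: 0.204
gripper_force: 49.1
```

Emit:
{"api": "play_rows", "payload": {"rows": [[[0,0,0],[0,0,1],1],[[0,0,0],[0,0,1],1],[[0,0,0],[0,0,1],1],[[0,0,0],[0,0,0.6],1],[[0,0,0],[0,0,0],1],[[0,0,0],[0,0,0],1]]}}

```text
t: 8.53
tcp_pos: [0.5647, 0.0717, 0.0857]
tool_rot: [-0.048, 0.999, -0.0, -0.0]
force: [1.0, 0.9, -0.6]
finger_gap: 0.203
gripper_force: 49.1
```

Emit:
{"api": "play_rows", "payload": {"rows": [[[0,0,0],[0,0,0.6],1],[[0,0,0],[0,0,0.4],1],[[0,0,0],[0,0,0],1],[[0,0,0],[0,0,0],0.5],[[0,0,0],[0,0,0],0.5],[[0,0,0],[0,0,0],0.4],[[0,0,0],[0,0,0],0.4],[[0,0,0],[0,0,0],0.4]]}}

```text
t: 9.2
tcp_pos: [0.5647, 0.0717, 0.0845]
tool_rot: [-0.048, 0.999, 0.0, -0.0]
force: [-0.3, 0.7, 0.3]
finger_gap: 0.605
gripper_force: 0.0
```

Emit:
{"api": "play_rows", "payload": {"rows": [[[0,0,0],[0,0,-5],0.4],[[0,0,0],[0,0,-20],0.4],[[0,0,0],[0,0,-30],0.4],[[0,0,0],[0,0,-40],0.4],[[0,0,0],[0,0,-40],0.4],[[0,0,0],[0,15,0],0.4],[[0,0,0],[0,35,0],0.4],[[0,0,0],[0,38,0],0],[[0,0,0],[0,38,0],0],[[0,0,0],[0,0,0],0],[[0,0,0],[0,0,0],0]]}}

```text
t: 10.12
tcp_pos: [0.552, 0.1991, 0.22]
tool_rot: [-0.05, 0.999, -0.0, 0.0]
force: [0.4, -1.2, 0.1]
finger_gap: 0.999
gripper_force: 0.0
```

```bash
cat > m5.py <<'E'
from h import *
plan(506,281,160,95.4)
c,s=np.cos(np.radians(5.5)),np.sin(np.radians(5.5))
p,d=snapshot('side'); np.savez('side2.npz',p=p,d=d)
w=pts('side',d)*1000
x,y,z=w[...,0]-564,w[...,1]-71,w[...,2]; X=x*c+y*s; Y=-x*s+y*c
h=cv2.cvtColor(p,cv2.COLOR_RGB2HSV); b=(h[...,0]>95)&(h[...,0]<125)&(h[...,1]>120)
m=b&(abs(X)<45)&(abs(Y)<25)&(z>60)&(z<130)
print('plate X',np.percentile(X[m],[1,99]).round(1),'z',np.percentile(z[m],[1,50,99]).round(1),'Y top',np.percentile(Y[m],[1,99]).round(1), m.sum())
t=m&(z>117); print('top z',np.median(z[t]))
f=m&(z<112); print('front Y-9',np.median(Y[f]).round(1)-9, 'slope',np.degrees(np.polyfit(X[f],Y[f],1)[0]).round(1))
cv2.imwrite('pics/s2.png',cv2.resize(p[170:380,270:420,::-1],None,fx=2.8,fy=2.8,interpolation=3))
E
python3 m5.py
```

```text
t 10.1167 tcp [552.  199.1 220. ] cur yaw 95.72 turn [-0.01  0.02  0.32] shift(after turn) [38.1 85.9 60. ] q [ 0.16  0.5   1.55 -0.    1.09 -1.51]
plate X [-26.5  27.4] z [ 69.4 106.8 122.5] Y top [-6.9 11.5] 215
top z 119.45004686393457
front Y-9 0.5 slope 0.6
```

View pics/s2.png

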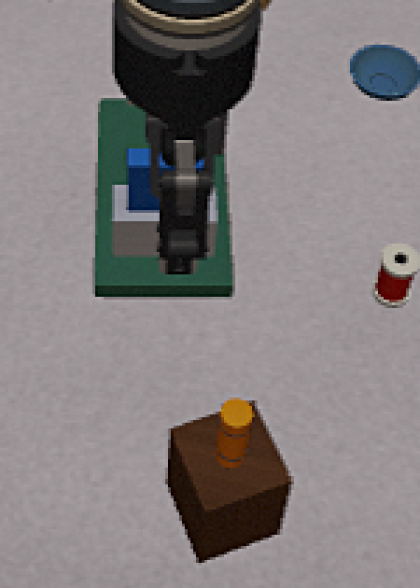

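The plate is home (handle top z ≈ 120 mm, in line with the block). The punch stands upright at crop (236,430).

Emit:
{"api": "play_rows", "payload": {"rows": [[[0,0,0],[12,28,10],0],[[0,0,0],[12,29,15],0],[[0,0,0],[13,29,15],0],[[0,0,0],[0,0,15],0],[[0,0,0],[0,0,0],0],[[0,0,0],[0,0,0],0],[[0,0,0],[0,0,0],0]]}}

```text
t: 10.75
tcp_pos: [0.5091, 0.278, 0.1654]
tool_rot: [-0.047, 0.999, -0.0, 0.001]
force: [0.2, -0.2, 0.7]
finger_gap: 0.998
gripper_force: 0.0
```

```bash
python3 -c "
from h import *
plan(507,281.5,99,95.6)"
```

```text
t 10.75 tcp [509.1 278.  165.4] cur yaw 95.37 turn [-0.01  0.09 -0.23] shift(after turn) [ 1.7  3.7 66.4] q [ 0.31  0.56  1.62 -0.    0.96 -1.36]
```

Emit:
{"api": "play_rows", "payload": {"rows": [[[0,0,0],[1.7,3.5,0],0],[[0,0,0],[0,0,20],0],[[0,0,0],[0,0,20],0],[[0,0,0],[0,0,16],0],[[0,0,0],[0,0,10],0],[[0,0,0],[0,0,0],0.5],[[0,0,0],[0,0,0],0.7],[[0,0,0],[0,0,0],0.7],[[0,0,0],[0,0,0],0.7]]}}

```text
t: 11.5
tcp_pos: [0.5066, 0.2827, 0.0999]
tool_rot: [-0.048, 0.999, 0.0, 0.001]
force: [-0.9, -0.6, -0.8]
finger_gap: 0.454
gripper_force: 0.0
```

Run:
```python
from h import *
plan(507,281.5,99,95.4)
s=sense(); print(s['force'],s['finger_gap'])
p,d=snapshot('side'); w=pts('side',d)*1000; h=cv2.cvtColor(p,cv2.COLOR_RGB2HSV)
cv2.imwrite('pics/s3.png',cv2.resize(p[250:390,280:430,::-1],None,fx=4,fy=4,interpolation=3))
```

```text
t 11.5 tcp [506.6 282.7  99.9] cur yaw 95.47 turn [0.03 0.14 0.07] shift(after turn) [-0.3 -1.3  0.9] q [ 0.32  0.66  1.66  0.    0.82 -1.35]
[-0.85233073 -0.58554925 -0.80626316] 0.4544539566337511
```

View pics/s3.png

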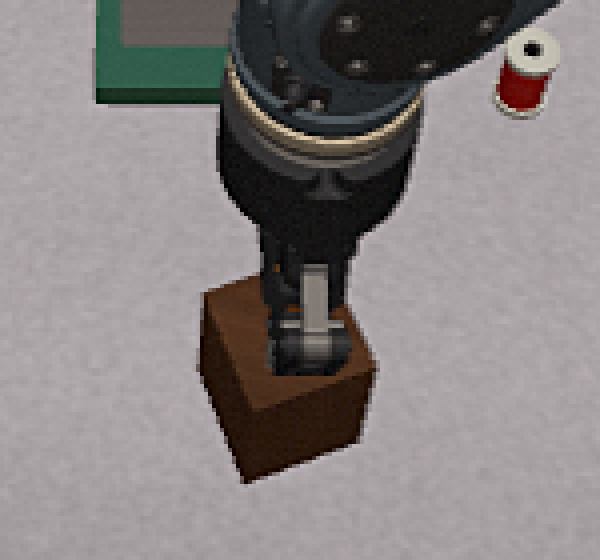

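The near finger now hides the punch; the orange shows only at its left edge, around crop (277,290). I'll close the jaws gently.

Emit:
{"api": "play_rows", "payload": {"rows": [[[0,0,0],[0,0,0],0.75],[[0,0,0],[0,0,0],0.8],[[0,0,0],[0,0,0],1],[[0,0,0],[0,0,0],1],[[0,0,0],[0,0,0],1],[[0,0,0],[0,0,0],1],[[0,0,0],[0,0,0],1]], "grip_force": 40}}

```text
t: 12.13
tcp_pos: [0.5061, 0.2827, 0.0997]
tool_rot: [-0.048, 0.999, 0.0, 0.001]
force: [-0.3, -1.4, 6.8]
finger_gap: 0.224
gripper_force: 38.9
```

Emit:
{"api": "play_rows", "payload": {"rows": [[[0,0,0],[0,0,-4],1],[[0,0,0],[0,0,-10],1],[[0,0,0],[0,0,-15],1],[[0,0,0],[0,0,-20],1],[[0,0,0],[0,0,-25],1],[[0,0,0],[0,0,-25],1],[[0,0,0],[0,0,-20],1],[[0,0,0],[0,0,-15],1],[[0,0,0],[0,0,-6],1],[[0,0,0],[0,0,0],1],[[0,0,0],[0,0,0],1]]}}

```text
t: 13.05
tcp_pos: [0.505, 0.2824, 0.2383]
tool_rot: [-0.048, 0.999, -0.0, -0.0]
force: [0.5, 0.0, -1.7]
finger_gap: 0.222
gripper_force: 39.1
```

```bash
cat > m6.py <<'E'
from h import *
import sys
plan(574.5,-38.5,240,95.5); s=sense(); print(s['force'],s['finger_gap'])
k=sys.argv[1]; t=s['tcp_pos']*1000
for n in('side','top'):
    p,d=snapshot(n); np.savez(f'{n}{k}.npz',p=p,d=d); w=pts(n,d)*1000; h=cv2.cvtColor(p,cv2.COLOR_RGB2HSV)
    near=(abs(w[...,0]-t[0])<25)&(abs(w[...,1]-t[1])<25)
    o=near&(h[...,0]>5)&(h[...,0]<22)&(h[...,1]>150)&(w[...,2]<t[2]-8); print(n,'orange',o.sum(),w[o].mean(0).round(1) if o.any() else '', w[o][:,2].min() if o.any() else '')
    if n=='side':
        v,u=np.where(near&(w[...,2]<t[2]-30)&(w[...,2]>t[2]-88)); 
        P=w[v,u]
        for a in range(30,90,10):
            q=P[(P[:,2]<t[2]-a)&(P[:,2]>t[2]-a-10)]
            if len(q): print(' rod z',round(t[2]-a-5),'n',len(q),'x',q[:,0].min().round(1),q[:,0].max().round(1),'x mid',np.mean(q[:,0]).round(1),'front y',np.percentile(q[:,1],[10,50,90]).round(1))
        print(' lowest',P[:,2].min() if len(P) else '')
        U,V=320,200
        if len(u): U,V=int(u.mean()),int(v.mean())
        cv2.imwrite(f'pics/s{k}.png',cv2.resize(p[max(V-60,0):V+60,max(U-60,0):U+60,::-1],None,fx=4.5,fy=4.5,interpolation=3))
E
python3 m6.py 4
```

```text
t 13.05 tcp [505.  282.4 238.3] cur yaw 95.49 turn [-0.01 -0.05 -0.01] shift(after turn) [ -38.4 -326.1   -1.7] q [ 0.32  0.47  1.55  0.    1.12 -1.35]
[ 0.54485316  0.01915992 -1.71054705] 0.22163605426786256
side orange 708 [504.4 285.5  74.6] 4.844340005004666
 rod z 203 n 12 x 501.2 507.7 x mid 504.6 front y [284.5 286.1 286.5]
 rod z 193 n 18 x 500.3 507.3 x mid 504.0 front y [284.  286.  286.7]
 rod z 183 n 13 x 501.1 508.2 x mid 505.0 front y [283.4 285.4 286.7]
 rod z 173 n 16 x 500.7 507.3 x mid 504.4 front y [284.3 285.3 286.4]
 rod z 163 n 18 x 500.2 508.0 x mid 504.3 front y [282.4 285.7 286.6]
 rod z 153 n 11 x 500.4 507.4 x mid 504.5 front y [284.1 285.6 286.5]
 lowest 150.9529497547164
top orange 311 [502.5 279.   78. ] 23.933657448380828
```

```bash
cat > m7.py <<'E'
from h import *
yaw=np.radians(5.5); c,s=np.cos(yaw),np.sin(yaw); x0,y0=573.4,-38.3
for n in('side','top'):
    Z=np.load(n+'0.npz'); C,f=cam(n); v,u=np.mgrid[0:400,0:640]; o=np.array(C['xyz'])
    dd=np.stack([(u-C['cx'])/f,(v-C['cy'])/f,np.ones_like(u)],-1)@rotc(C).T
    P=(o+dd*((.1-o[2])/dd[...,2])[...,None])*1000
    g=cv2.cvtColor(Z['p'],cv2.COLOR_RGB2GRAY).astype(float)
    x,y=P[...,0]-x0,P[...,1]-y0; X=x*c+y*s; Y=-x*s+y*c
    ring=(np.hypot(X,Y)>11)&(np.hypot(X,Y)<16); bg=np.median(g[ring]); r=np.hypot(X,Y)<11
    df=np.abs(g-bg)*r; df[df<12]=0; q=df>0
    print(n,'hole: thresh bbox X',X[q].min().round(1),X[q].max().round(1),'Y',Y[q].min().round(1),Y[q].max().round(1),'centroid',X[q].mean().round(1),Y[q].mean().round(1),q.sum(),'weighted',((X*df).sum()/df.sum()).round(1),((Y*df).sum()/df.sum()).round(1))
    w=pts(n,Z['d'])*1000; x,y=w[...,0]-x0,w[...,1]-y0; X=x*c+y*s; Y=-x*s+y*c; z=w[...,2]
    m=(abs(z-100)<4)&(abs(X)<80)&(abs(Y)<40)
    print('  plate top X+12.5 mid',np.percentile(X[m],[.5,99.5]).round(1)+12.5,'Y',np.percentile(Y[m],[.5,99.5]).round(1))
    m=(z>87)&(z<97)&(X>-50)&(X<25)&(abs(Y-25)<8)
    if m.sum()>5: print('  front face Y-25',np.percentile(Y[m],[10,50,90]).round(1)-25,np.degrees(np.polyfit(X[m],Y[m],1)[0]).round(2))
    for a in(10,12,): 
        for j in np.unique(np.where(r)[0]):
            print('  ',j,g[j,u[j][r[j]].min()-1:u[j][r[j]].max()+2].astype(int)) if a==10 else 0
E
python3 m7.py
```

```text
side hole: thresh bbox X -8.1 8.0 Y -5.5 7.5 centroid 0.8 0.5 30 weighted 1.3 0.3
  plate top X+12.5 mid [-41.4  41.1] Y [-25.7  27. ]
  front face Y-25 [-1.3  0.1  1.5] 0.31
   192 [126 129 132 132 130 129 123 122]
   193 [127 120  87  70  67  81  97 130 125 124]
   194 [129 122  74  51  62  67  63  61  92 130 124 124]
   195 [128 119  53  54  65  68  63  57  68 113 127 125]
   196 [122  75  52  59  62  62  59  86 129 125]
   197 [132 128 110 110 133 124 103 130 130 128]
   198 [126 127 126 126]
top hole: thresh bbox X -7.6 9.1 Y -9.9 8.5 centroid 1.2 -0.6 36 weighted 1.4 -0.7
  plate top X+12.5 mid [-40.8  43.9] Y [-26.3  22.9]
  front face Y-25 [-6.3 -3.3 -1.7] 3.52
   206 [128 130 119  99 100 115 124]
   207 [128 122 105  76  60  61  82 109 123]
   208 [126 113  76  51  50  51  55  85 116 126]
   209 [128 112  73  50  52  49  51  75 113 124]
   210 [127 116  80  56  59  52  53  86 120 124]
   211 [128 122 111 101  96  87  75  99 124 125]
   212 [126 127 124 121 116 114 119 124]
   213 [127 128 126 125 125 124]
```

Emit:
{"api": "play_rows", "payload": {"rows": [[[0,0,0],[-2,-16,0],1],[[0,0,0],[-4,-28,0],1],[[0,0,0],[-4,-33,0],1],[[0,0,0],[-4,-33,0],1],[[0,0,0],[-4,-33,0],1],[[0,0,0],[-4,-33,0],1],[[0,0,0],[-4,-33,0],1],[[0,0,0],[-4,-33,0],1],[[0,0,0],[-4,-33,0],1],[[0,0,0],[-2,-26,0],1],[[0,0,0],[-2,-16,0],1],[[0,0,0],[0,-8,0],1]]}}

```text
t: 14.15
tcp_pos: [0.5746, -0.0399, 0.2372]
tool_rot: [-0.046, 0.999, -0.0, -0.001]
force: [-0.5, 0.8, -3.0]
finger_gap: 0.22
gripper_force: 39.4
```

Emit:
{"api": "play_rows", "payload": {"rows": [[[0,0,0],[0,0,5],1],[[0,0,0],[0,0,10],1],[[0,0,0],[0,0,10],1],[[0,0,0],[0,0,5],1],[[0,0,0],[0,0,0],1],[[0,0,0],[0,0,0],1],[[0,0,0],[0,0,0],1],[[0,0,0],[0,0,0],1]]}}

```text
t: 14.82
tcp_pos: [0.5748, -0.037, 0.2092]
tool_rot: [-0.048, 0.999, -0.0, 0.0]
force: [-1.3, 0.4, -1.7]
finger_gap: 0.224
gripper_force: 39.4
```

```bash
sed -i 's/plan(574.5,-38.5,240,95.5)/plan(574.6,-38.0,205,95.5)/' m6.py; python3 m6.py 5
```

```text
t 14.8167 tcp [574.8 -37.  209.2] cur yaw 95.52 turn [-0.02  0.05  0.02] shift(after turn) [ 0.3 -1.   4.2] q [-0.26  0.5   1.59  0.    1.05 -1.93]
[-1.30155098  0.40825769 -1.68587531] 0.2244128007916279
side orange 32 [573.7 -32.9  86.5] 34.34191425949018
 rod z 174 n 9 x 569.9 576.3 x mid 573.2 front y [-35.3 -34.  -33. ]
 rod z 164 n 14 x 569.8 576.3 x mid 573.3 front y [-37.2 -35.  -33.4]
 rod z 154 n 10 x 571.1 575.9 x mid 573.7 front y [-35.5 -33.2 -32. ]
 rod z 144 n 9 x 570.9 575.5 x mid 573.2 front y [-34.3 -33.2 -31.4]
 rod z 134 n 14 x 570.7 577.5 x mid 574.0 front y [-36.  -34.5 -33.1]
 rod z 124 n 10 x 570.3 577.3 x mid 573.8 front y [-36.4 -34.6 -33.1]
 lowest 121.50402787309989
top orange 0
```

View pics/s5.png

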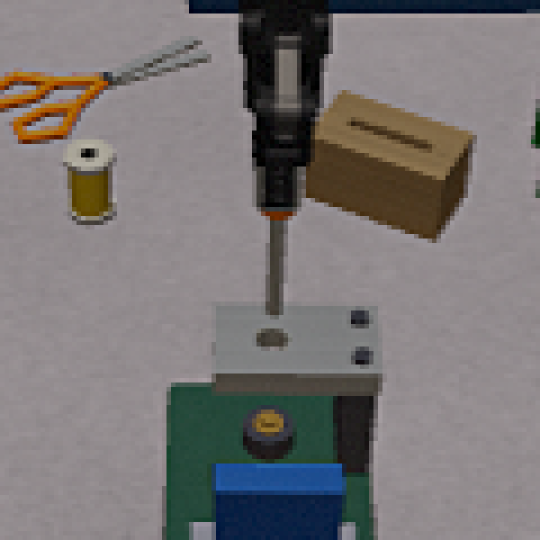

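The rod tip is at crop (275,312), lined up above the guide hole at crop (272,338). I'll nudge it and lower to just above the mouth.

Emit:
{"api": "play_rows", "payload": {"rows": [[[0,0,0],[-0.5,-0.5,4],1],[[0,0,0],[0,0,6],1],[[0,0,0],[0,0,5],1],[[0,0,0],[0,0,0],1],[[0,0,0],[0,0,0],1],[[0,0,0],[0,0,0],1],[[0,0,0],[0,0,0],1]]}}

```text
t: 15.5
tcp_pos: [0.5752, -0.0379, 0.1938]
tool_rot: [-0.048, 0.999, -0.0, 0.0]
force: [-0.2, 0.6, -2.3]
finger_gap: 0.221
gripper_force: 39.4
```

```bash
cat > m8.py <<'E'
from h import *
import sys
k=sys.argv[1]; plan(574.6,-38.0,209,95.5); print(sense()['force'])
N=5; A=[snapshot('side') for _ in range(N)]
p=np.mean([a[0] for a in A],0); g=p@[.3,.59,.11]
g0=cv2.cvtColor(np.load('side0.npz')['p'],cv2.COLOR_RGB2GRAY).astype(float)
np.save(f'g{k}.npy',g); sg=sense()['tcp_pos'][2]
# rod centreline per row: difference from start picture
for v in range(168,204): print(v,'now',g[v,318:342].astype(int)) if v%2==0 or v>186 else 0
cv2.imwrite(f'pics/s{k}.png',cv2.resize(p[165:215,300:360,::-1].astype(np.uint8),None,fx=10,fy=10,interpolation=0))
C,f=cam('side'); 
def proj(P):
    q=rotc(C).T@(np.array(P)/1000-C['xyz']); return (q[:2]/q[2]*f+[C['cx'],C['cy']]).round(1)
for X in([574,-38,100],[574,-38,85],[574,-38,sg*1000-90],[574,-38,130]): print(X,proj(X))
E
python3 m8.py 6
```

```text
t 15.5 tcp [575.2 -37.9 193.8] cur yaw 95.48 turn [-0.    0.02 -0.02] shift(after turn) [  0.6  -0.1 -15.2] q [-0.26  0.52  1.6   0.    1.02 -1.93]
[-0.21379202  0.60927072 -2.31151405]
168 now [143 141 139 140 145 138  73  60  22  12  22  40  16   8  27  53  94 150
 142 138 138 138 139 140]
170 now [145 143 141 143 145 139  96  53  11   2   6   8   4   1  28  70 107 149
 141 139 140 139 138 139]
172 now [143 142 143 142 141 143 138 101  67  54  58  61  57  49  59 111 148 144
 143 142 143 142 140 138]
174 now [141 143 141 139 140 143 146 149 147 116  63  68  82 132 150 145 142 143
 143 144 143 142 142 143]
176 now [140 139 140 140 140 141 140 143 142 115  61  64  81 133 147 143 143 144
 143 142 141 140 138 140]
178 now [142 142 142 141 141 140 139 140 136  88  63  63  78 130 146 142 142 142
 142 141 141 140 140 141]
180 now [140 144 146 145 142 141 143 144 139  92  63  62  89 146 145 142 142 143
 144 144 143 142 138 138]
182 now [142 142 140 142 143 141 139 142 139  95  64  59  91 151 141 138 139 141
 142 144 146 143 141 140]
184 now [140 141 142 142 143 142 140 142 135  70  65  58  
[... 1393 characters left out ...]
 128 127 126 125 125
 125 125 125 124 125 124]
199 now [128 127 128 128 128 128 128 128 129 129 128 127 128 127 127 127 127 127
 127 126 125 126 126 125]
200 now [129 128 128 127 129 128 128 127 127 127 128 128 128 127 127 126 127 126
 126 126 127 125 125 126]
201 now [130 129 130 130 129 130 129 129 129 129 129 129 129 129 128 128 128 128
 127 127 128 127 128 126]
202 now [137 136 137 137 136 135 136 136 136 136 135 136 136 136 135 135 134 134
 133 134 134 134 134 133]
203 now [66 66 66 66 66 66 65 65 66 66 67 67 66 65 65 71 84 83 83 83 83 82 84 82]
[574, -38, 100] [328.2 194.8]
[574, -38, 85] [328.  199.3]
[574, -38, np.float64(103.903378385456)] [328.2 193.6]
[574, -38, 130] [328.6 185.3]
```

View pics/s6.png

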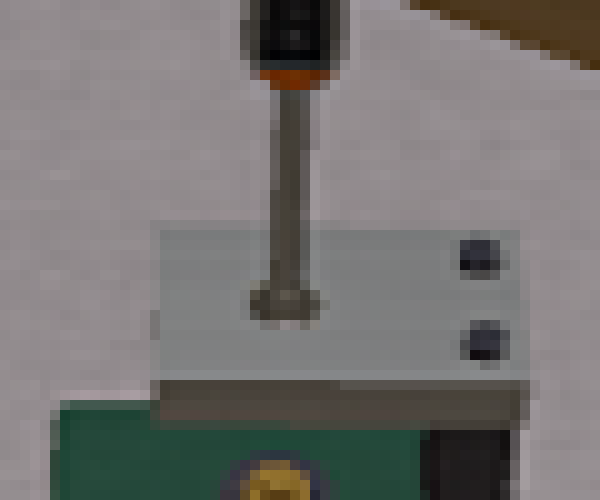

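Rod centreline is at u≈328.3 and the hole centre is at u≈328.0, with rows agreeing. A 0.5 mm nudge to +x, then down.

Emit:
{"api": "play_rows", "payload": {"rows": [[[0,0,0],[-0.5,0,0],1],[[0,0,0],[0,0,0],1],[[0,0,0],[0,0,3],1],[[0,0,0],[0,0,4],1],[[0,0,0],[0,0,4],1],[[0,0,0],[0,0,3],1],[[0,0,0],[0,0,0],1],[[0,0,0],[0,0,0],1],[[0,0,0],[0,0,0],1]]}}

```text
t: 16.5
tcp_pos: [0.5756, -0.0378, 0.1796]
tool_rot: [-0.048, 0.999, 0.0, 0.0]
force: [-0.4, 0.1, -2.0]
finger_gap: 0.221
gripper_force: 39.4
```

```bash
python3 m8.py 7 | grep -E "^t|^\[|^19[0-8]" ; python3 m6.py 8 | grep -E "side|rod"
```

```text
t 16.5 tcp [575.6 -37.8 179.6] cur yaw 95.48 turn [ 0.    0.   -0.02] shift(after turn) [  1.   -0.1 -29.4] q [-0.26  0.54  1.61  0.    0.99 -1.93]
[-0.36991914  0.07737549 -1.99351693]
190 now [128 128 128 128 128 128 128 132 123  59  67  67 101 132 127 126 126 127
191 now [125 125 125 125 125 126 126 128 113  61  66  72 109 130 126 126 125 124
192 now [125 125 125 126 126 125 127 127 104  62  68  76 118 131 126 125 124 124
193 now [127 126 127 126 126 128 131 124  83  67  67  62  95 134 128 126 124 125
194 now [128 129 129 129 128 130 124  75  50  69  69  58  58  96 131 127 126 125
195 now [128 129 127 129 129 131 122  54  55  70  69  58  51  70 115 129 128 126
196 now [128 129 129 128 129 130 124  77  52  67  67  55  53  91 132 128 126 126
197 now [129 129 129 129 130 131 133 131 109  75  56  61 105 132 132 129 129 128
198 now [127 127 127 128 127 127 128 129 131 133 134 133 130 128 127 126 125 125
[574, -38, 100] [328.2 194.8]
[574, -38, 85] [328.  199.3]
[574, -38, np.float64(89.91887120615647)] [328.1 197.8]
[574, -38, 130] [328.6 185.3]
side orange 32 [574.2 -33.9  72.9] 33.25381231818103
 rod z 145 n 14 x 571.1 577.9 x mid 574.6 front y [-36.5 -34.6 -33.6]
 rod z 135 n 14 x 570.7 577.6 x mid 574.0 front y [-36.4 -35.5 -34. ]
 rod z 125 n 11 x 570.4 577.4 x mid 574.1 front y [-36.8 -34.9 -33.1]
 rod z 115 n 9 x 572.3 577.2 x mid 574.6 front y [-35.9 -35.1 -33.7]
 rod z 105 n 171 x 551.5 600.6 x mid 575.6 front y [-56.9 -34.6 -17.1]
 rod z 95 n 169 x 550.8 600.5 x mid 574.5 front y [-55.6 -33.3 -13.8]
```

The rod is in the bore with clear dark gaps on both sides. Continuing down 27 mm with a 0.2 mm y trim.

Emit:
{"api": "play_rows", "payload": {"rows": [[[0,0,0],[0,0.2,0],1],[[0,0,0],[0,0,2],1],[[0,0,0],[0,0,4],1],[[0,0,0],[0,0,4],1],[[0,0,0],[0,0,4],1],[[0,0,0],[0,0,4],1],[[0,0,0],[0,0,4],1],[[0,0,0],[0,0,3],1],[[0,0,0],[0,0,2],1],[[0,0,0],[0,0,0],1],[[0,0,0],[0,0,0],1],[[0,0,0],[0,0,0],1]]}}

```text
t: 17.85
tcp_pos: [0.5757, -0.0376, 0.1529]
tool_rot: [-0.048, 0.999, -0.0, 0.0]
force: [-0.5, -0.5, -2.3]
finger_gap: 0.221
gripper_force: 39.4
```

```bash
python3 m8.py 9 | grep -E "^t|^\[|^1(88|9[0-8])|^20" ; python3 m6.py 10 | grep -E "side|rod"
python3 - <<'E'
from h import *
p=np.load('side10.npz')['p']; cv2.imwrite('pics/s11.png',cv2.resize(p[165:235,295:365,::-1],None,fx=8,fy=8,interpolation=0))
E
```

```text
t 17.85 tcp [575.7 -37.6 152.9] cur yaw 95.48 turn [-0.01  0.02 -0.02] shift(after turn) [  1.1  -0.3 -56.1] q [-0.26  0.58  1.64 -0.    0.93 -1.93]
[-0.47384454 -0.49452209 -2.31368112]
188 now [124 124 123 124 124 123 126 129 121  60  69  72 103 131 125 123 122 122
190 now [129 129 129 129 128 129 130 134 125  60  68  67 100 133 128 128 128 127
191 now [126 126 126 126 126 126 128 126 100  60  67  77 117 131 127 125 125 125
192 now [126 126 126 126 126 127 129 128 102  63  67  78 118 131 127 126 125 126
193 now [128 128 128 128 128 129 132 125  83  67  68  63  96 135 129 126 126 125
194 now [129 130 130 130 129 131 125  77  53  68  71  59  60  96 133 127 126 126
195 now [129 130 129 129 130 132 122  55  56  70  71  61  52  71 115 131 129 129
196 now [130 130 129 130 130 131 125  78  53  66  66  56  54  91 133 129 127 127
197 now [130 130 130 131 130 131 134 133 110  75  56  66 110 133 133 130 129 128
198 now [128 128 128 128 128 128 129 130 132 134 134 134 132 130 127 127 126 126
200 now [130 129 130 129 129 129 129 129 128 129 129 128 128 128 128 129 128 128
201 now [130 131 131 131 130 131 130 130 130 130 130 130 131 130 130 130 129 129
202 now [138 138 138 137 138 137 137 137 137 137 138 137 137 136 136 136 135 135
203 now [67 67 67 67 67 67 66 67 66 67 66 67 66 66 66 71 85 85 83 84 84 83 84 84]
[574, -38, 100] [328.2 194.8]
[574, -38, 85] [328.  199.3]
[574, -38, np.float64(62.93852218555102)] [327.7 205.8]
[574, -38, 130] [328.6 185.3]
side orange 31 [574.  -33.6  66.5] 34.7625598962028
 rod z 118 n 11 x 570.6 577.0 x mid 573.9 front y [-35.7 -34.6 -32.3]
 rod z 108 n 12 x 563.5 596.6 x mid 578.7 front y [-36.7 -34.7 -28.9]
 rod z 98 n 325 x 550.7 600.5 x mid 575.2 front y [-55.7 -33.4 -14.6]
 rod z 88 n 41 x 551.6 599.5 x mid 567.7 front y [-43.9 -14.2 -12.9]
```

View pics/s11.png

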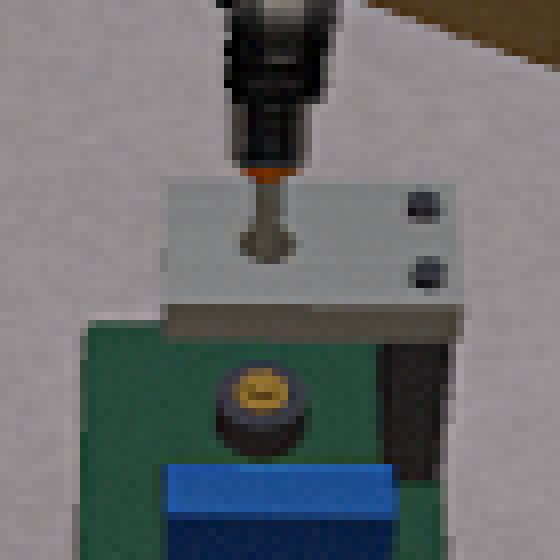

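The rod passes centred through the hole (crop 267,240), with the eyelet clear below it and the blue plate home in the foreground. Tip z ≈ 63 mm, and the arm is still.

```bash
python3 -c "
from h import *
s=sense();print(np.abs(s['qd']).max(),s['force']);print(sign_off())"
```

```text
0.0012688060332127838 [-0.39594253  0.00647585 -2.17342531]
the job is handed in; nothing more can be done
None
```

I handed the job in at about 18 s of the 58 s allowed: by my camera measurements, the stop plate is fully home and released, and the punch is held still, centred in the guide hole, with its tip at about 63 mm, midway between guide plate and eyelet; sign-off returned no verdict.

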